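# Unlock the dabba with its key

## Robot

A 6-joint arm with a two-finger parallel gripper is mounted at the origin on the work surface. World frame = base frame: x ahead of the robot, y to its left, z up, the work surface at z = 0. Lengths are in m, angles in degrees, forces in N, time in s.
With the tool pointing down it reaches from about 0.4 to 0.825 m from the base axis. Payload 7 kg.
Tool frame: the origin (TCP) lies on the centre line of the jaws, within the pads' length; the fingertips stand 19 mm ahead of it and the grasp point (between the pads) is the TCP (r.tips_ahead is the distance from the TCP to the fingertips, in m); z points along the fingers, y is the line along which they close (so a half turn about z gives the same grasp; the last joint's range is limited). The gripper opens to 88 mm and grips with 3 to 60 N. Pads are 19 mm wide; open, the fingers measure 130 mm over their backs; the gripper's body (78 mm by 193 mm) begins 47 mm behind the grasp point.
Start: joints at [86.35, 20.546, 0.682, 0, -70.136, -16.507], TCP at [0.233, 0.634, 0.218] pointing down, gripper open.
Joint ranges: [-176.03, 176.03], [-82.01, 121.73], [-58.28, 71.71], [-173.87, 95.51], [-174.79, -0.11], [-173.66, 173.66]. Speed limits (degrees/s): [136.94, 136.94, 172.46, 180, 180, 180].

## Interface

Orientations are given as [roll, pitch, yaw] about the fixed x, y, z axes, in that order (R = Rz(yaw) Ry(pitch) Rx(roll)).
In Python, from plant import r, viewer, close_job gives the robot as it stands. The module is installed in compiled form; this text tells all that it offers.
- The arm moves only by the tool arm_command, never from a script. Its arguments are lists of equal length, an entry for each row: "travel": the shift along the world's x, y, z scaled (see below), a list of three; "delta_rot": the turn, a rotation vector about the world's x, y, z scaled (see below), a list of three. In form: {"travel": [[dx, dy, dz], ...], "delta_rot": [[rx, ry, rz], ...]}. A call has 1 to 20 rows; each row is the pose to reach, as a shift and turn from the pose commanded when the call began; what a row does not reach only later rows make up. The controller multiplies each number of a shift by 0.5 m and each number of a turn by 90 degrees. A row lasts 1/8 s, in which the tool goes at most 62.5 mm and 10.7 degrees, less where a joint would pass 70% of its speed; a pose out of reach is approached as far as the arm can. A call with a number of a shift or a turn outside -1 to 1 is refused whole. A call with a gripper value outside its range is refused whole. "grip" is the opening, from 0 (shut) to 1 (fully open), set as the call begins (left out, the last holds). The fingers move at their own pace and stop on an object; "newtons" is the grip in N (left out, the last holds). Time passes only in rows, so rows that repeat a pose let the fingers close. It gives the time, the measured TCP pose, the force, the opening and the grip force at its end, in the units of the state.
- r.get_state(): the state, without advancing time (a new reading comes with each control period).
- viewer.capture(name): name is "side" or "top"; returns a dict with "img" (400x640x3 uint8, red, green, blue), "camera_matrix" (3x3 intrinsics, pixels), "R" (3x3) and "t" (3): a world point X has camera coordinates R X + t. Camera axes: x right, y down, z forward; pixel columns grow to the right and rows downward; lengths in m; the calibration is good to about 2 mm. A picture is of the moment at which its call begins. There is no depth.
- close_job(): hands the job in; it is judged then, once.
The state is a dict: "time_s": time; "joints": joint angles; "qd": joint speeds; "joint_torque": joint torques, N m; "tcp_pos": TCP position; "eef_rot": TCP orientation; "contact_force": force on the tool from outside, world axes, zero at the start; "moment": the same for the moment, N m; "gripper_width": finger opening in m; "gripper_force": force on a finger pad.
Only numpy, scipy, OpenCV 4.12 (cv2) and the standard library are available. Lean on these libraries where they do the work, as an engineer would, in place of code of your own. Each camera call takes 0.05 s, during which the arm holds its last target. There are 200 camera calls.

## Task

Take the key from its wooden rest and push it fully home in the lock on the dabba's lid; the keyway deep inside may stand a good way to either side of the red marks, so feel for the angle at which the key drops in, without forcing it. Then turn the key clockwise (seen from above) until it stops, with its flat handle lined up with the green marks, and leave it in the lock, home and upright. Leave the kettle, tray, glasses, pot holder and rolling stand where they are.

Things in the scene. Friction and masses are not known exactly. Their poses are not given: they have to be found in the camera images.
- dabba: Round steel tin, fixed (full of grain): radius 82, flat lid top at z = 70. Origin: centre of its underside, z up. On the lid's centre stands a brass lock boss, radius 19, z = 70 to 108. Red marks on the lid point to the dabba's +x and -x (locked), green marks to +y and -y (open).
- lock_mouth (a point): Centre of the lock's mouth, top of the boss (z = 108 of the dabba); axes as the dabba's. The mouth is 24 across and narrows over 4 mm to a round upright bore of diameter 18.
- barrel_top (a point): Point on the bore's axis at the top of the turning barrel, 26 below the mouth; axes fixed as the dabba's, they do not turn. The barrel has a slot 7 wide and 10 deep right across, symmetric under a half turn. Its starting angle is hidden: up to 0.7 rad either side of the dabba's x. It turns (0.12 N m) clockwise from above to a stop where the key lines up with the dabba's y.
- key: Key, 94 long, 90 g, upright, tip down. Origin: centre of the tip's underside, z up. Tip blade 14 (x) by 5 (y), z 0 to 9.5; round shank, diameter 16 (14 at its foot), to z = 50; brass collar, radius 13, to 54; flat blue handle 36 (x) by 12 (y) to 94: grip it across y from above near z = 76. Same after a half turn. Its origin is at barrel_top when it rests on the barrel, 9.5 lower when fully home.
- key_rest: Fixed turned wooden key rest, radius 32, 60 high, with a hole about 20 wide down its axis in which the key stands, hanging by its collar on the rim (key origin 10 above the rest's underside). Origin: centre of its underside.
- kettle: Tall aluminium kettle, bystander: radius 72, 240 high with its handle, spout to +y reaching 115 from the axis. Origin: centre of its underside.
- tray: Round steel tray, bystander, radius 128, rim 16 high. Origin: centre of its underside.
- glass0: Drinking glass on the tray, bystander, radius 33, 88 high. Origin: centre of its underside.
- glass1: Drinking glass on the tray, bystander, radius 33, 88 high. Origin: centre of its underside.
- glass2: Drinking glass on the tray, bystander, radius 33, 88 high. Origin: centre of its underside.
- glass3: Drinking glass on the tray, bystander, radius 33, 88 high. Origin: centre of its underside.
- pot_holder: Red silicone pot holder disc, bystander, radius 85, 8 thick. Origin: centre of its underside.
- rolling_stand: Round wooden rolling stand on three feet, bystander, radius 90, 38 high. Origin: centre of its underside.
There are look-alikes about, which are no part of the job. Leave any blue look-alike of the dabba alone.

How it is judged (in metres and radians):
On the way:
1. the key is fully home in the lock, before it is turned open (z of key in the frame of dabba between 0.068 and 0.0765 m and angle between key's own z axis and vertical below 0.12 rad and horizontal distance between key and lock_mouth below 0.004 m and angle between the x axis of key and the y axis of dabba, either way round above 0.5 rad), for 0.1 s.
At the end, for the whole second after the job is handed in: The key is released and at rest, fully home in the lock (origin less than 76.5 mm above the dabba's underside, within 4 mm of the lock's axis, within 0.12 rad of upright), its handle within 0.25 rad of the green marks (the dabba's y axis, either way round) (z of key in the frame of dabba between 0.068 and 0.0765 m and angle between key's own z axis and vertical below 0.12 rad and horizontal distance between key and lock_mouth below 0.004 m and angle between the x axis of key and the y axis of dabba, either way round below 0.25 rad and linear speed of key below 0.02 m/s); the robot touches nothing.
It fails at once if the key is forced against the lock or tin with more than 60 N (contact force between key and dabba above 60 N).
It fails at once if a bystander (kettle, tray, glass, pot holder, rolling stand) is moved by more than 30 mm (distance of any of kettle, tray, glass0, glass1, glass2, glass3, pot_holder, rolling_stand from where it was at the start of the episode above 0.03 m).
It also fails if it takes over 72 s, if anything falls off the work surface, if the arm or the gripper's body presses on something with over 40 N, if the wrist force passes 120 N, or if a joint passes its speed limit or range.

## Working session

There is one attempt and no reset: what is moved stays moved. The work goes in short steps, Python scripts to look and compute and a tool call to move; the robot and the scene stay as the last step left them, time stands still between calls to the robot, and variables do not carry over. Pictures are saved under pics/ and viewed, at most 10 in all, crops included, and the job is handed in when it is done.

Besides the shell and the picture viewer there is one more tool, called after ">>>" as a command line: name --argument value ..., lists and objects as JSON in quotes. arm_command: Moves the arm, as the interface text tells. Shifts and turns lie within -1 to 1; 1 stands for 0.5 m of shift or 90 degrees of turn. Its arguments: {"type":"object","properties":{"travel":{"type":"array"},"delta_rot":{"type":"array"},"grip":{"type":"number"},"newtons":{"type":"number"}},"required":["travel","delta_rot"]}

```bash
mkdir -p pics; python3 - <<'E'
from plant import r,viewer
import cv2,pickle
for n in ("top","side"):
    c=viewer.capture(n); pickle.dump(c,open(n+".pkl","wb"))
    cv2.imwrite(f"pics/{n}0.png",c["img"][...,::-1]); print(n,c["camera_matrix"].tolist(),c["R"].round(3).tolist(),c["t"].round(3).tolist())
s=r.get_state(); print(s)
E
```

```text
top [[372.4114792662655, 0.0, 327.9839421131212], [0.0, 372.4114792662655, 197.01889856365756], [0.0, 0.0, 1.0]] [[0.005, -1.0, 0.001], [-0.988, -0.005, -0.152], [0.152, -0.0, -0.988]] [-0.044, 0.529, 1.099]
side [[367.01182237509397, 0.0, 319.7502926969945], [0.0, 367.01182237509397, 200.4348788213187], [0.0, 0.0, 1.0]] [[0.682, -0.732, -0.002], [-0.55, -0.511, -0.661], [0.483, 0.452, -0.75]] [-0.389, 0.313, 1.015]
{'time_s': 0.1, 'joints': array([ 8.63503232e+01,  2.05862313e+01,  6.40501151e-01, -1.82982081e-02,
       -7.01358939e+01, -1.65078746e+01]), 'qd': array([-0.04861152, -0.08775036,  0.0870019 ,  0.01082547, -0.06842311,
        0.06028781]), 'joint_torque': array([-1.78356826e-03, -5.84162092e+01,  2.93750435e+01,  7.01554075e+00,
        1.01378281e-02, -5.53693224e-05]), 'tcp_pos': array([0.23246481, 0.63323949, 0.21753826]), 'eef_rot': array([ 1.79916852e+02, -6.70187887e-03, -2.01637763e+01]), 'contact_force': array([-0.01745581,  0.59612907,  0.55009751]), 'moment': array([-0.07550337,  0.00273808, -0.00983975]), 'gripper_force': 0.0, 'gripper_width': 0.08770257018426506}
```

View pics/top0.png

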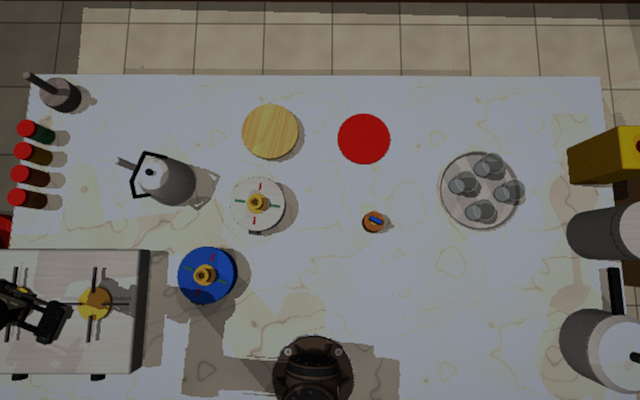

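View pics/side0.png

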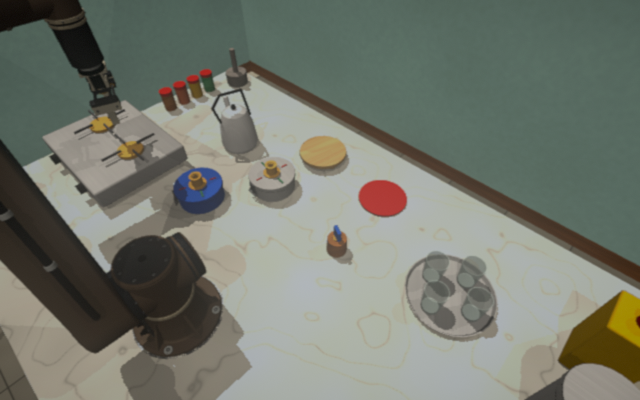

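The top view shows the steel dabba at (258,202) and the key in its rest at (375,221). 
- Dabba candidates: the steel tin (258,202), the blue look-alike (207,274), and the hob burners (95,303). I choose the steel one. 
- Key candidates: only the blue handle on the wooden rest (375,220).

I'll check both in one close crop and measure.

```bash
cat > h.py <<'E'
import numpy as np,cv2,pickle
def ray(c,uv):
    K,R,t=c["camera_matrix"],np.array(c["R"]),np.array(c["t"])
    d=R.T@np.linalg.solve(K,[uv[0],uv[1],1.]); return -R.T@t,d
def onz(c,uv,z):
    o,d=ray(c,uv); return o+d*(z-o[2])/d[2]
def proj(c,X):
    p=np.array(c["R"])@X+np.array(c["t"]); q=c["camera_matrix"]@p; return q[:2]/q[2]
def mask(c,lo,hi,box):
    hsv=cv2.cvtColor(c["img"],cv2.COLOR_RGB2HSV); m=cv2.inRange(hsv,np.array(lo),np.array(hi))
    k=np.zeros_like(m); x0,y0,x1,y1=box; k[y0:y1,x0:x1]=m[y0:y1,x0:x1]; return k
def tri(c1,p1,c2,p2):
    o1,d1=ray(c1,p1);o2,d2=ray(c2,p2); s=np.linalg.lstsq(np.c_[d1,-d2],o2-o1,rcond=None)[0]
    a,b=o1+d1*s[0],o2+d2*s[1]; return (a+b)/2,np.linalg.norm(a-b)
E
python3 - <<'E'
from h import *
T=pickle.load(open("top.pkl","rb"));S=pickle.load(open("side.pkl","rb"))
def comps(c,lo,hi,box,name,z=None,minA=3):
    m=mask(c,lo,hi,box); n,l,st,ce=cv2.connectedComponentsWithStats(m)
    for i in range(1,n):
        if st[i,4]>=minA: print(name,st[i].tolist(),ce[i].round(2), None if z is None else onz(c,ce[i],z).round(4))
bt=(222,170,295,240); bs=(240,145,305,205)
for c,b,n in((T,bt,'top'),(S,bs,'side')):
    comps(c,(0,110,60),(8,255,255),b,n+' red',.07); comps(c,(172,110,60),(180,255,255),b,n+' red2',.07)
    comps(c,(40,80,40),(85,255,255),b,n+' green',.07); comps(c,(12,120,60),(30,255,255),b,n+' brass',.108)
comps(T,(95,120,50),(130,255,255),(355,200,400,240),'top key',.104)
comps(S,(95,120,50),(130,255,255),(315,215,360,260),'side key',.09)
comps(T,(3,80,40),(20,255,255),(355,200,400,240),'top rest',.06)
a=cv2.resize(T["img"][165:245,220:300],(400,400),interpolation=cv2.INTER_CUBIC)
b=cv2.resize(T["img"][195:245,350:400],(400,400),interpolation=cv2.INTER_CUBIC)
cv2.imwrite("pics/crop.png",np.hstack([a,b])[...,::-1])
m=mask(T,(95,120,50),(130,255,255),(355,200,400,240)); p=np.argwhere(m)[:,::-1].astype(np.float32); print(cv2.minAreaRect(p))
E
```

```text
top red [259, 183, 2, 7, 9] [259.67 186.33] [0.5558 0.1628 0.07  ]
top red [253, 217, 2, 7, 10] [253.7 220.6] [0.4529 0.1771 0.07  ]
top green [235, 200, 10, 2, 14] [239.5 200.5] [0.5126 0.2214 0.07  ]
top green [270, 204, 9, 3, 13] [273.92 205.31] [0.4987 0.1186 0.07  ]
top brass [247, 194, 20, 19, 286] [256.73 203.04] [0.5001 0.1626 0.108 ]
side brass [302, 148, 3, 2, 3] [303.   148.67] [0.6398 0.1454 0.108 ]
side brass [264, 161, 16, 17, 136] [270.61 168.71] [0.4921 0.1531 0.108 ]
top key [370, 216, 12, 8, 51] [375.45 219.61] [ 0.4543 -0.178   0.104 ]
side key [335, 226, 5, 8, 25] [336.88 229.68] [ 0.4619 -0.1716  0.09  ]
top rest [362, 211, 22, 22, 269] [372.6  221.76] [ 0.452 -0.175  0.06 ]
((375.5000305175781, 219.50001525878906), (12.074767112731934, 4.0249223709106445), 26.56505012512207)
```

View pics/crop.png

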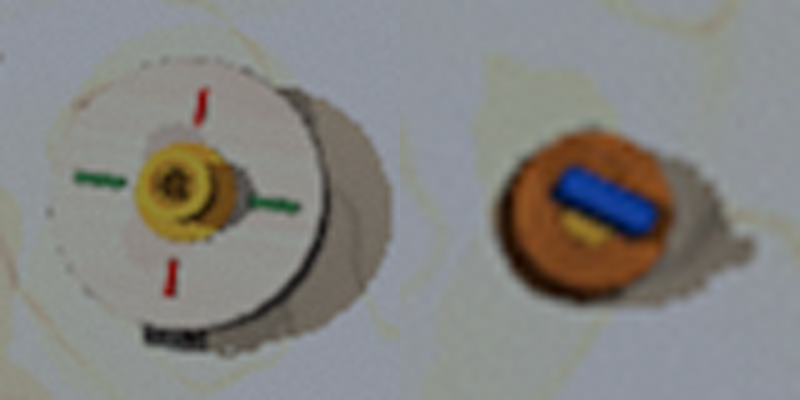

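The crop confirms the steel tin with a brass boss, mouth at about px (255.1,201.3) with red and green marks. It also confirms the blue handle at about (375.2,219.6), tilted roughly 20° in the image, over the wooden rest.

```bash
python3 - <<'E'
from h import *
T=pickle.load(open("top.pkl","rb"));S=pickle.load(open("side.pkl","rb"))
print("mouth",onz(T,(255.1,201.3),.108))
# soft blueness moments, top view
for c,box,n in((T,(362,208,390,232),'top'),(S,(325,218,350,245),'side')):
    x0,y0,x1,y1=box; im=c["img"][y0:y1,x0:x1].astype(float)
    w=np.clip(im[...,2]-im[...,0]-30,0,None)
    m=cv2.moments(w); u,v=x0+m['m10']/m['m00'],y0+m['m01']/m['m00']
    a=.5*np.arctan2(2*m['mu11'],m['mu20']-m['mu02']); print(n,u,v,np.degrees(a))
    if n=='top':
        e=[onz(c,(u+s*5*np.cos(a),v+s*5*np.sin(a)),.104)[:2] for s in(-1,1)]
        d=e[0]-e[1]; print("key",onz(c,(u,v),.104),"yaw",np.degrees(np.arctan2(d[1],d[0]))); pt=(u,v)
    else: print("tri",tri(T,pt,S,(u,v)))
# wooden rest: fit top rim circle in rest colour
m=mask(T,(3,80,90),(20,255,255),(355,200,400,240))
cn=max(cv2.findContours(m,0,1)[0],key=cv2.contourArea); print("rest",cv2.minEnclosingCircle(cn),onz(T,cv2.minEnclosingCircle(cn)[0],.055))
m=mask(S,(12,110,120),(32,255,255),(255,150,290,185));cn=max(cv2.findContours(m,0,1)[0],key=cv2.contourArea)
x,y,w,h=cv2.boundingRect(cn);print(x,y,w,h)
for X in((.505,.170,.108),): print("proj mouth in side",proj(S,np.array(X)),proj(T,np.array(X)))
print("proj rest",proj(S,np.array([.452,-.176,.104])))
a=cv2.resize(S["img"][145:205,240:300],(400,400),interpolation=cv2.INTER_CUBIC)
b=cv2.resize(S["img"][215:265,315:365],(400,400),interpolation=cv2.INTER_CUBIC)
cv2.imwrite("pics/crop2.png",np.hstack([a,b])[...,::-1])
E
```

```text
mouth [0.50509219 0.16742899 0.108     ]
top 375.4045745204132 219.55607476635515 25.656373745630727
key [ 0.4544938  -0.17783671  0.104     ] yaw 64.3440895149015
side 337.0760743321719 229.58885017421602 63.60074973875726
tri (array([ 0.45465356, -0.17800337,  0.10334386]), np.float64(0.0002542516883919312))
rest ((373.7337646484375, 220.90260314941406), 10.157430648803711) [ 0.45499419 -0.17906058  0.055     ]
264 161 16 17
proj mouth in side [270.12540132 164.4555943 ] [254.20358933 201.32766295]
proj rest [335.92926567 229.62150271]
```

View pics/crop2.png

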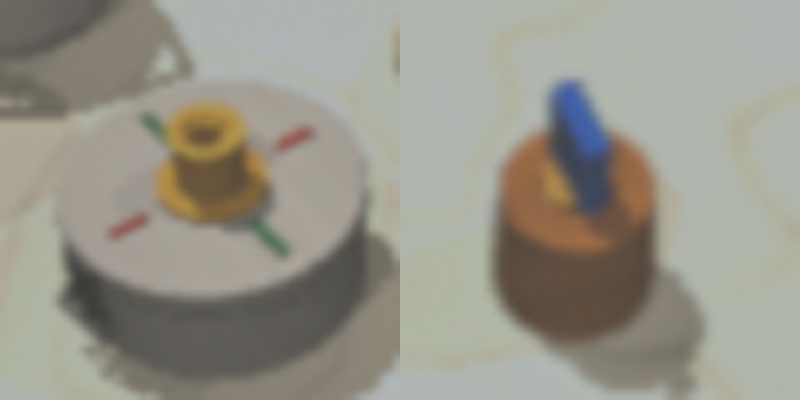

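Side crop: the mouth is at px (270.5,164.5), which agrees with the estimate (0.505,0.170,0.108). The key handle triangulates to (0.4545,-0.178), with yaw about 65°. Now I move: up, then across the table at height, turning the tool by about -95° in total.

>>> arm_command --travel '[[0,0,0.26],[0,0,0.26],[0.1,-0.2,0.26],[0.2,-0.4,0.26],[0.434,-0.768,0.26],[0.434,-0.768,0.26],[0.434,-0.768,0.26],[0.434,-0.768,0.26],[0.434,-0.768,0.26],[0.434,-0.768,0.26],[0.434,-0.768,0.26],[0.434,-0.768,0.26]]' --delta_rot '[[0,0,0],[0,0,0],[0,0,-0.1],[0,0,-0.2],[0,0,-0.9],[0,0,-0.9],[0,0,-0.9],[0,0,-0.9],[0,0,-0.9],[0,0,-0.9],[0,0,-0.9],[0,0,-0.9]]' --grip 1

```text
time_s: 1.6
tcp_pos: [0.4493, 0.2501, 0.3481]
eef_rot: [180.0, -0.0, -100.9]
contact_force: [0.2, 0.6, -0.7]
gripper_width: 0.088
gripper_force: 0.0
```

>>> arm_command --travel '[[0.009,-0.856,0],[0.009,-0.856,0],[0.009,-0.856,0],[0.009,-0.856,0],[0.009,-0.856,0],[0.009,-0.856,0],[0.009,-0.856,0],[0.009,-0.856,-0.376],[0.009,-0.856,-0.376],[0.009,-0.856,-0.376],[0.009,-0.856,-0.376],[0.009,-0.856,-0.376]]' --delta_rot '[[0,0,-0.16],[0,0,-0.16],[0,0,-0.16],[0,0,-0.16],[0,0,-0.16],[0,0,-0.16],[0,0,-0.16],[0,0,-0.16],[0,0,-0.16],[0,0,-0.16],[0,0,-0.16],[0,0,-0.16]]'

```text
time_s: 3.1
tcp_pos: [0.456, -0.1782, 0.1626]
eef_rot: [-179.9, -0.0, -115.4]
contact_force: [-0.5, 0.4, 1.6]
gripper_width: 0.0877
gripper_force: 0.0
```

```bash
python3 - <<'E'
from plant import r,viewer
from h import *
s=r.get_state();print(s["time_s"],s["tcp_pos"],s["eef_rot"])
T=viewer.capture("top");S=viewer.capture("side")
print(proj(S,np.array([.4545,-.178,.086])),proj(S,s["tcp_pos"]))
b=cv2.resize(S["img"][180:270,285:390],(700,600),interpolation=cv2.INTER_CUBIC)
cv2.imwrite("pics/pre.png",b[...,::-1])
E
```

```text
3.1 [ 0.45596452 -0.17815353  0.16258925] [-1.79865182e+02 -9.10834726e-04 -1.15383846e+02]
[336.80328692 233.14295988] [338.08473361 216.68138111]
```

View pics/pre.png

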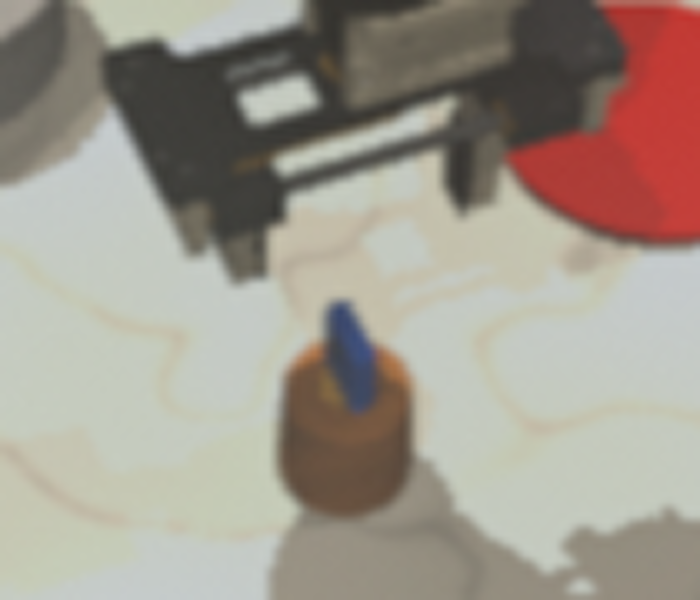

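The gripper straddles the key, with the handle at crop (350,355) centred between the fingers. I descend and close gently.

>>> arm_command --travel '[[0,0,-0.08],[0,0,-0.146],[0,0,-0.146],[0,0,-0.146]]' --delta_rot '[[0,0,0],[0,0,0],[0,0,0],[0,0,0]]'

```text
time_s: 3.7
tcp_pos: [0.4558, -0.1785, 0.0896]
eef_rot: [-179.8, 0.1, -115.5]
contact_force: [1.2, 0.3, 0.9]
gripper_width: 0.0877
gripper_force: 0.0
```

>>> arm_command --travel '[[0,0,0],[0,0,0],[0,0,0],[0,0,0],[0,0,0],[0,0,0],[0,0,0],[0,0,0]]' --delta_rot '[[0,0,0],[0,0,0],[0,0,0],[0,0,0],[0,0,0],[0,0,0],[0,0,0],[0,0,0]]' --grip 0 --newtons 10

```text
time_s: 4.7
tcp_pos: [0.4547, -0.1785, 0.0875]
eef_rot: [-179.9, 0.0, -115.5]
contact_force: [3.8, -3.2, -3.5]
gripper_width: 0.0132
gripper_force: 2.8
```

>>> arm_command --travel '[[0,0,0],[0,0,0],[0,0,0],[0,0,0]]' --delta_rot '[[0,0,0],[0,0,0],[0,0,0],[0,0,0]]' --newtons 25

```text
time_s: 5.2
tcp_pos: [0.4549, -0.1785, 0.0875]
eef_rot: [-179.9, 0.0, -115.5]
contact_force: [4.7, -3.6, -3.7]
gripper_width: 0.0113
gripper_force: 24.9
```

>>> arm_command --travel '[[0,0,0.04],[0,0,0.1],[0,0,0.2],[0,0,0.3],[0,0,0.3],[0,0,0.3]]' --delta_rot '[[0,0,0],[0,0,0],[0,0,0],[0,0,0],[0,0,0],[0,0,0]]'

```text
time_s: 5.95
tcp_pos: [0.4532, -0.178, 0.2368]
eef_rot: [179.9, 0.0, -115.6]
contact_force: [-0.1, -0.1, -0.3]
gripper_width: 0.0003
gripper_force: 0.0
```

```bash
python3 - <<'E'
from plant import r,viewer
from h import *
s=r.get_state();print(s["time_s"],s["tcp_pos"],s["eef_rot"],s["contact_force"],s["gripper_width"])
T=viewer.capture("top");S=viewer.capture("side")
p=s["tcp_pos"]; print([proj(S,p+np.array([0,0,d])) for d in(.0,-.0775)])
u,v=proj(S,p).astype(int)
b=cv2.resize(S["img"][v-25:v+50,u-45:u+45],(720,600),interpolation=cv2.INTER_CUBIC);print(u,v)
cv2.imwrite("pics/lift.png",b[...,::-1])
E
```

```text
5.95 [ 0.453248   -0.17802873  0.23677227] [ 1.79929065e+02  1.56074074e-02 -1.15566724e+02] [-0.10432636 -0.11451499 -0.29230196] 0.0003135057322936439
[array([338.36962442, 199.71157165]), array([337.3749098 , 217.94846041])]
338 199
```

View pics/lift.png

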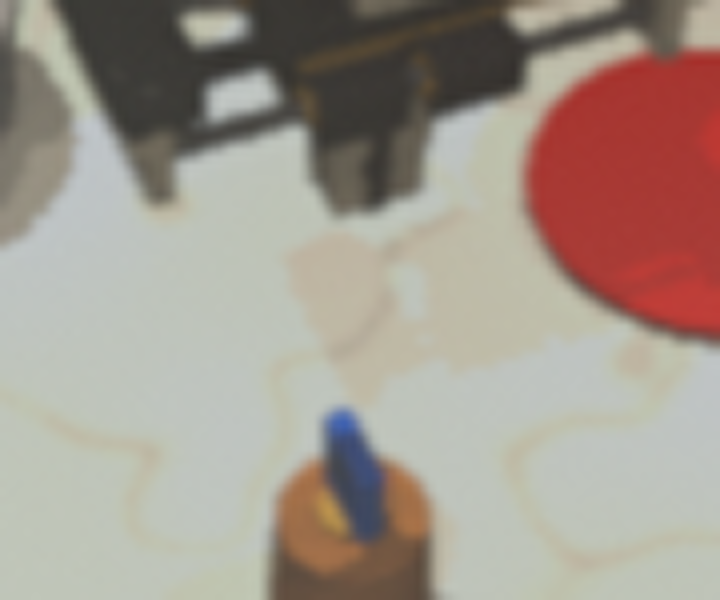

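The grip slipped: the key is still in its rest, with its handle at crop (355,475) and the fingers empty. I move aside and remeasure.

>>> arm_command --travel '[[0,0.12,0.1],[0,0.24,0.1],[0,0.36,0.1],[0,0.44,0.1],[0,0.44,0.1]]' --delta_rot '[[0,0,0],[0,0,0],[0,0,0],[0,0,0],[0,0,0]]' --grip 0.5

```text
time_s: 6.68
tcp_pos: [0.4535, 0.0441, 0.2861]
eef_rot: [179.9, -0.1, -115.3]
contact_force: [-0.2, -0.6, 1.0]
gripper_width: 0.0421
gripper_force: 0.0
```

```bash
python3 - <<'E'
from plant import r,viewer
from h import *
s=r.get_state();print(s["time_s"],s["tcp_pos"])
T=viewer.capture("top");S=viewer.capture("side")
pickle.dump((T,S),open("k.pkl","wb"))
T0=pickle.load(open("top.pkl","rb"))
def an(T,S):
    out=[]
    for c,box in((T,(362,206,392,234)),(S,(325,218,350,245))):
        x0,y0,x1,y1=box; im=c["img"][y0:y1,x0:x1].astype(float)
        w=np.clip(im[...,2]-im[...,0]-30,0,None); bright=np.where(im[...,2]>130,w,0)
        m=cv2.moments(w); mb=cv2.moments(bright)
        f=lambda m:(x0+m['m10']/m['m00'],y0+m['m01']/m['m00'],np.degrees(.5*np.arctan2(2*m['mu11'],m['mu20']-m['mu02'])))
        print("all",np.round(f(m),2),"bright",np.round(f(mb),2) if mb['m00'] else None, im[...,2].max()); out.append(f(m)[:2])
    print(tri(T,out[0],S,out[1]))
an(T0,pickle.load(open("side.pkl","rb"))); an(T,S)
a=cv2.resize(T["img"][200:240,355:395],(400,400),interpolation=cv2.INTER_CUBIC)
b=cv2.resize(S["img"][215:255,317:357],(400,400),interpolation=cv2.INTER_CUBIC)
cv2.imwrite("pics/k.png",np.hstack([a,b])[...,::-1])
# predicted images of handle outline corners for yaw 64
E
```

```text
6.675 [0.45349763 0.04414051 0.28608134]
all [375.4  219.56  25.66] bright [375.48 219.46  26.54] 162.0
all [337.08 229.59  63.6 ] bright [337.11 229.31  61.25] 176.0
(array([ 0.45465356, -0.17800337,  0.10334386]), np.float64(0.0002542516883919312))
all [375.32 219.9   25.47] bright None 193.0
all [336.99 230.23  64.85] bright None 181.0
(array([ 0.45401812, -0.17814344,  0.10093117]), np.float64(0.0005555437577159814))
```

View pics/k.png

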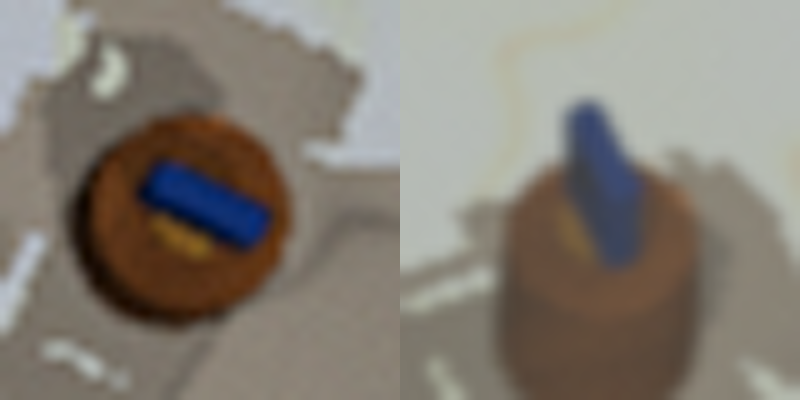

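The key stands upright at about (0.454..0.455,-0.179), with the handle at px (375.2,219.9) in the top view and yaw still about 65°. I regrasp slightly shifted and lower, with more grip, then lift slowly.

>>> arm_command --travel '[[0.003,-0.12,-0.05],[0.003,-0.24,-0.1],[0.003,-0.36,-0.15],[0.003,-0.441,-0.173],[0.003,-0.441,-0.173],[0.003,-0.441,-0.28],[0.003,-0.441,-0.36],[0.003,-0.441,-0.402],[0.003,-0.441,-0.402],[0.003,-0.441,-0.402],[0.003,-0.441,-0.402]]' --delta_rot '[[0,0,0],[0,0,0],[0,0,0],[0,0,0],[0,0,0],[0,0,0],[0,0,0],[0,0,0],[0,0,0],[0,0,0],[0,0,0]]'

```text
time_s: 8.15
tcp_pos: [0.4564, -0.1789, 0.0876]
eef_rot: [-179.9, 0.1, -115.6]
contact_force: [1.2, -0.0, 0.9]
gripper_width: 0.044
gripper_force: 0.0
```

>>> arm_command --travel '[[0,0,0],[0,0,0],[0,0,0],[0,0,0],[0,0,0],[0,0,0],[0,0,0],[0,0,0],[0,0,0],[0,0,0]]' --delta_rot '[[0,0,0],[0,0,0],[0,0,0],[0,0,0],[0,0,0],[0,0,0],[0,0,0],[0,0,0],[0,0,0],[0,0,0]]' --grip 0 --newtons 25

```text
time_s: 9.4
tcp_pos: [0.4555, -0.1789, 0.0864]
eef_rot: [180.0, -0.0, -115.6]
contact_force: [-2.8, 0.7, 4.3]
gripper_width: 0.0118
gripper_force: 24.9
```

>>> arm_command --travel '[[0,0,0],[0,0,0.005],[0,0,0.01],[0,0,0.01],[0,0,0.01]]' --delta_rot '[[0,0,0],[0,0,0],[0,0,0],[0,0,0],[0,0,0]]' --newtons 45

```text
time_s: 10.02
tcp_pos: [0.4543, -0.1782, 0.0873]
eef_rot: [179.8, 0.0, -115.7]
contact_force: [10.3, -4.3, -40.0]
gripper_width: 0.0112
gripper_force: 44.6
```

>>> arm_command --travel '[[0,0,-0.008],[0,0,-0.008],[0,0,-0.008]]' --delta_rot '[[0,0,0],[0,0,0],[0,0,0]]' --newtons 15

```text
time_s: 10.4
tcp_pos: [0.4554, -0.1788, 0.0871]
eef_rot: [180.0, 0.0, -115.6]
contact_force: [0.5, -1.4, -9.8]
gripper_width: 0.0118
gripper_force: 14.9
```

```bash
python3 - <<'E'
from plant import r,viewer
from h import *
s=r.get_state()
for k in("time_s","tcp_pos","eef_rot","contact_force","moment","gripper_width","gripper_force"):print(k,np.round(s[k],4))
S=viewer.capture("side");T=viewer.capture("top")
a=cv2.resize(T["img"][190:250,345:405],(400,400),interpolation=cv2.INTER_CUBIC)
b=cv2.resize(S["img"][195:255,307:367],(400,400),interpolation=cv2.INTER_CUBIC)
cv2.imwrite("pics/g.png",np.hstack([a,b])[...,::-1])
E
```

```text
time_s 10.4
tcp_pos [ 0.4554 -0.1788  0.0871]
eef_rot [ 1.799838e+02  5.100000e-03 -1.155695e+02]
contact_force [ 0.5021 -1.4019 -9.7737]
moment [-0.1658 -0.4863  0.0081]
gripper_width 0.0118
gripper_force 14.9475
```

View pics/g.png

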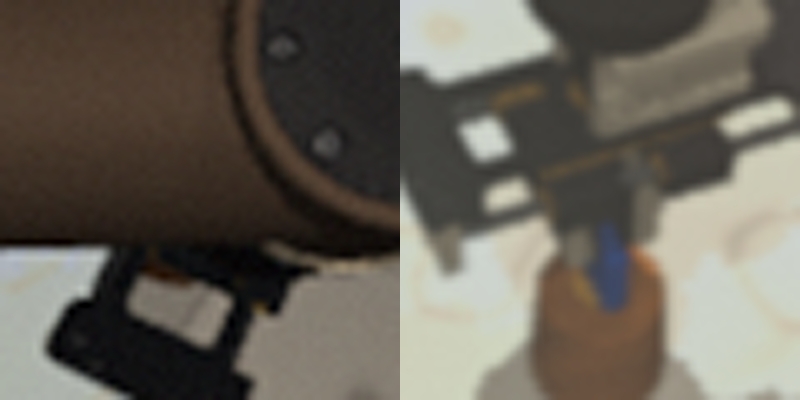

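The key is held well (handle at crop (612,265) between the pads) but it binds in the hole. I try a gentle twist to and fro with a light upward pull.

>>> arm_command --travel '[[0,0,0],[0,0,0.002],[0,0,0.002],[0,0,0.002],[0,0,0.002]]' --delta_rot '[[0,0,0],[0,0,0.05],[0,0,0.1],[0,0,0.1],[0,0,0.1]]' --newtons 40

```text
time_s: 11.12
tcp_pos: [0.4551, -0.1788, 0.0876]
eef_rot: [179.9, 0.0, -106.7]
contact_force: [3.1, -2.2, -22.2]
gripper_width: 0.0115
gripper_force: 39.9
```

>>> arm_command --travel '[[0,0,0],[0,0,0],[0,0,0],[0,0,0]]' --delta_rot '[[0,0,-0.1],[0,0,-0.2],[0,0,-0.2],[0,0,-0.2]]'

```text
time_s: 11.62
tcp_pos: [0.4554, -0.1788, 0.0885]
eef_rot: [180.0, -0.0, -124.4]
contact_force: [0.7, 0.3, -12.3]
gripper_width: 0.0117
gripper_force: 39.9
```

```bash
python3 - <<'E'
from plant import r
import numpy as np
s=r.get_state()
for k in("tcp_pos","eef_rot","contact_force","moment","gripper_width"):print(k,np.round(s[k],4))
E
```

```text
tcp_pos [ 0.4554 -0.1788  0.0885]
eef_rot [ 1.799899e+02 -2.500000e-03 -1.244042e+02]
contact_force [  0.7066   0.2631 -12.3365]
moment [ 0.0106 -0.2903 -0.1226]
gripper_width 0.0117
```

>>> arm_command --travel '[[0,0,0.002],[0,0,0.002],[0,0,0.004],[0,0,0.004],[0,0,0.006],[0,0,0.006],[0,0,0.008],[0,0,0.008]]' --delta_rot '[[0,0,0.1],[0,0,0.2],[0,0,0.1],[0,0,0],[0,0,0.1],[0,0,0.2],[0,0,0.1],[0,0,0]]' --newtons 45

```text
time_s: 12.62
tcp_pos: [0.4554, -0.1789, 0.0922]
eef_rot: [180.0, -0.0, -124.7]
contact_force: [1.3, -0.9, -12.1]
gripper_width: 0.0113
gripper_force: 45.0
```

```bash
python3 - <<'E'
from plant import r
import numpy as np
s=r.get_state()
for k in("tcp_pos","eef_rot","contact_force","moment","gripper_width"):print(k,np.round(s[k],4))
E
```

```text
tcp_pos [ 0.4554 -0.1789  0.0922]
eef_rot [ 1.799766e+02 -1.640000e-02 -1.246860e+02]
contact_force [  1.2575  -0.8858 -12.1444]
moment [-0.0213 -0.3687  0.2522]
gripper_width 0.0113
```

>>> arm_command --travel '[[0,0,0.002],[0,0,0.004],[0,0,0.006],[0,0,0.008],[0,0,0.01],[0,0,0.012],[0,0,0.014],[0,0,0.016]]' --delta_rot '[[0,0,0.1],[0,0,0.2],[0,0,0.1],[0,0,0],[0,0,0.1],[0,0,0.2],[0,0,0.1],[0,0,0]]'

```text
time_s: 13.62
tcp_pos: [0.4546, -0.1786, 0.0986]
eef_rot: [179.9, -0.0, -124.7]
contact_force: [4.8, -2.6, -28.4]
gripper_width: 0.0115
gripper_force: 45.0
```

```bash
python3 - <<'E'
from plant import r,viewer
from h import *
s=r.get_state()
for k in("tcp_pos","eef_rot","contact_force","moment","gripper_width"):print(k,np.round(s[k],4))
S=viewer.capture("side")
for c in (S,pickle.load(open("k.pkl","rb"))[1]):
    m=mask(c,(95,100,40),(130,255,255),(320,205,355,250)); print(cv2.boundingRect(m))
print(proj(S,s["tcp_pos"]),proj(S,s["tcp_pos"]-[0,0,.01]))
a=cv2.resize(S["img"][200:260,307:367],(500,500),interpolation=cv2.INTER_CUBIC)
cv2.imwrite("pics/tw.png",a[...,::-1])
E
```

```text
tcp_pos [ 0.4546 -0.1786  0.0986]
eef_rot [ 1.798675e+02 -3.330000e-02 -1.247371e+02]
contact_force [  4.8023  -2.5919 -28.404 ]
moment [-0.8122 -2.0636  0.2699]
gripper_width 0.0115
(337, 230, 3, 4)
(335, 226, 5, 9)
[337.10204133 230.6915089 ] [336.98874803 232.71517139]
```

View pics/tw.png

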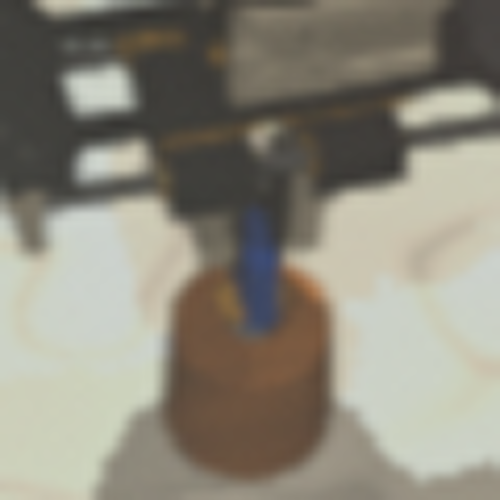

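Crop: the blue handle (258,270) is still seated with its collar at the rim, so the pads slipped upward about 10 mm. The key sits tight axially but turns. I regrasp low with a full grip and pull straight up, building the pull slowly.

>>> arm_command --travel '[[0,0,0],[0,0,0],[0,0,-0.014],[0,0,-0.028],[0,0,-0.028],[0,0,-0.028]]' --delta_rot '[[0,0,0],[0,0,0],[0,0,0],[0,0,0],[0,0,0],[0,0,0]]' --grip 0.35

```text
time_s: 14.42
tcp_pos: [0.4556, -0.1789, 0.0863]
eef_rot: [180.0, -0.0, -124.5]
contact_force: [0.4, -0.4, 0.0]
gripper_width: 0.0309
gripper_force: 0.0
```

```bash
python3 - <<'E'
from plant import r,viewer
from h import *
s=r.get_state()
for k in("time_s","tcp_pos","eef_rot","contact_force","moment","gripper_width"):print(k,np.round(s[k],4))
S=viewer.capture("side")
hsv=cv2.cvtColor(S["img"],cv2.COLOR_RGB2HSV)
for c in (S,pickle.load(open("k.pkl","rb"))[1],pickle.load(open("side.pkl","rb"))):
    im=c["img"][222:244,328:346].astype(int); w=im[...,2]-im[...,0]
    print("\n".join("".join("#" if x>40 else "+" if x>15 else "." for x in row) for row in w)); print()
E
```

```text
time_s 14.425
tcp_pos [ 0.4556 -0.1789  0.0863]
eef_rot [ 1.799924e+02 -1.320000e-02 -1.245440e+02]
contact_force [ 0.3906 -0.4087  0.0065]
moment [ 0.0795 -0.1266  0.0567]
gripper_width 0.0309
..................
..................
........++........
.......+++........
.......+++........
.......++++.......
........+++.......
........+++.......
........++#+......
........+##+......
........++#+......
........++#+......
........++++......
........++++......
.........+++......
.........+++......
.........+++......
..................
..................
..................
..................
..................

..................
..................
..................
.......++.........
......+##+........
......+##+........
......+###+.......
......++##+.......
.......+###+......
.......++##+......
........+###......
........++##+.....
........++##+.....
........+++++.....
........++++......
.........+++......
.........+++......
.........+++......
..........++......
..................
..................
..................

..................
..................
..................
......+##+........
......####........
......####+.......
......+####+......
......+####+......
.......+####+.....
.......+####+.....
........+####.....
........+####.....
........++##+.....
........++++......
.........+++......
.........+++......
.........++++.....
..........+++.....
..........++......
..................
..................
..................
```

>>> arm_command --travel '[[0,0,0],[0,0,0],[0,0,0],[0,0,0],[0,0,0],[0,0,0]]' --delta_rot '[[0,0,0],[0,0,0],[0,0,0],[0,0,0],[0,0,0],[0,0,0]]' --grip 0 --newtons 60

```text
time_s: 15.22
tcp_pos: [0.4557, -0.1789, 0.0865]
eef_rot: [-180.0, 0.0, -124.6]
contact_force: [-0.4, 0.3, 0.8]
gripper_width: 0.0117
gripper_force: 59.9
```

```bash
python3 - <<'E'
from plant import r
import numpy as np
s=r.get_state()
for k in("time_s","tcp_pos","eef_rot","contact_force","moment","gripper_width"):print(k,np.round(s[k],4))
E
```

```text
time_s 15.225
tcp_pos [ 0.4557 -0.1789  0.0865]
eef_rot [-1.799892e+02  4.000000e-03 -1.245539e+02]
contact_force [-0.4175  0.2793  0.8331]
moment [ 0.089  -0.0346 -0.0363]
gripper_width 0.0117
```

>>> arm_command --travel '[[0,0,0.003],[0,0,0.006],[0,0,0.009],[0,0,0.01],[0,0,0.01],[0,0,0.01]]' --delta_rot '[[0,0,0],[0,0,0],[0,0,0],[0,0,0],[0,0,0],[0,0,0]]'

```text
time_s: 15.98
tcp_pos: [0.4551, -0.1786, 0.0881]
eef_rot: [179.9, -0.0, -124.6]
contact_force: [10.1, -6.7, -35.5]
gripper_width: 0.0112
gripper_force: 59.9
```

```bash
cat > st.py <<'E'
from plant import r,viewer
from h import *
s=r.get_state()
for k in("time_s","tcp_pos","eef_rot","contact_force","moment","gripper_width"):print(k,np.round(s[k],4))
def blue():
    S=viewer.capture("side"); im=S["img"][222:244,328:346].astype(int); w=im[...,2]-im[...,0]
    print("\n".join("".join("#" if x>40 else "+" if x>15 else "." for x in row) for row in w))
E
python3 -c "
from st import *
blue()"
```

```text
time_s 15.975
tcp_pos [ 0.4551 -0.1786  0.0881]
eef_rot [ 1.798806e+02 -6.400000e-03 -1.246295e+02]
contact_force [ 10.1021  -6.717  -35.4882]
moment [-2.6248 -4.6495  0.0311]
gripper_width 0.0112
..................
..................
..................
..................
..........+.......
.........++.......
.........+++......
........++++......
........++#+......
........+###+.....
.........+#+......
........++++......
.........+++......
.........+++......
.........+++......
.........+++......
.........+++......
..................
..................
..................
..................
..................
```

The pixel rows suggest the key rose several mm during the twist, so pull with twist works where pull alone does not. I continue with a larger twist and slow lift at full grip.

>>> arm_command --travel '[[0,0,-0.004],[0,0,-0.002],[0,0,0.0],[0,0,0.002],[0,0,0.004],[0,0,0.006],[0,0,0.008],[0,0,0.01],[0,0,0.012],[0,0,0.014],[0,0,0.016],[0,0,0.018]]' --delta_rot '[[0,0,0.1],[0,0,0.2],[0,0,0.1],[0,0,0],[0,0,-0.1],[0,0,0],[0,0,0.1],[0,0,0.2],[0,0,0.1],[0,0,0],[0,0,0.1],[0,0,0.15]]'

```text
time_s: 17.52
tcp_pos: [0.4549, -0.1785, 0.0973]
eef_rot: [179.9, 0.0, -110.9]
contact_force: [10.1, -5.5, -34.4]
gripper_width: 0.0117
gripper_force: 59.9
```

```bash
python3 -c "
from st import *
blue()"
```

```text
time_s 17.525
tcp_pos [ 0.4549 -0.1785  0.0973]
eef_rot [ 1.798649e+02  2.990000e-02 -1.109442e+02]
contact_force [ 10.0763  -5.5492 -34.3746]
moment [-2.3728 -4.3644 -0.1162]
gripper_width 0.0117
..................
..................
..................
..................
..........+++.....
.........++++.....
.........++++.....
..........+++.....
..........+++.....
..........+++.....
.........++++.....
.........++++.....
.........++++.....
..........+++.....
...........+......
..................
..................
..................
..................
..................
..................
..................
```

The key is rising with the tool (blue bottom row 16 → 14), so I continue.

>>> arm_command --travel '[[0,0,0.002],[0,0,0.004],[0,0,0.006],[0,0,0.008],[0,0,0.01],[0,0,0.012],[0,0,0.014],[0,0,0.016],[0,0,0.018],[0,0,0.02],[0,0,0.022],[0,0,0.024],[0,0,0.026],[0,0,0.028]]' --delta_rot '[[0,0,-0.1],[0,0,-0.2],[0,0,-0.3],[0,0,-0.2],[0,0,-0.1],[0,0,0],[0,0,-0.1],[0,0,-0.2],[0,0,-0.3],[0,0,-0.2],[0,0,-0.1],[0,0,0],[0,0,-0.1],[0,0,-0.2]]'

```text
time_s: 19.32
tcp_pos: [0.4553, -0.1789, 0.1142]
eef_rot: [180.0, -0.0, -129.3]
contact_force: [0.3, -0.4, -1.1]
gripper_width: 0.0118
gripper_force: 59.9
```

```bash
python3 -c "
from st import *
blue()"
```

```text
time_s 19.325
tcp_pos [ 0.4553 -0.1789  0.1142]
eef_rot [ 1.799680e+02 -2.210000e-02 -1.293404e+02]
contact_force [ 0.2905 -0.379  -1.0769]
moment [ 0.033  -0.0846 -0.0142]
gripper_width 0.0118
.........+++......
.........+++......
.........+++......
.........+##+.....
.........+##+.....
.........+#+......
........++++......
.........+++......
.........+++......
.........+++......
.........+++......
.........+++......
..................
..................
..................
..................
..................
..................
..................
..................
..................
..................
```

It came free (Fz about -1 N). I lift clear and measure the key in hand.

>>> arm_command --travel '[[0,0,0.02],[0,0,0.05],[0,0,0.1],[0,0,0.18],[0,0,0.26],[0,0,0.26],[0,0,0.26]]' --delta_rot '[[0,0,0],[0,0,0],[0,0,0],[0,0,0],[0,0,0],[0,0,0],[0,0,0]]'

```text
time_s: 20.25
tcp_pos: [0.4553, -0.1787, 0.2447]
eef_rot: [-180.0, 0.0, -129.0]
contact_force: [-0.0, 0.8, -1.3]
gripper_width: 0.0115
gripper_force: 59.9
```

```bash
python3 - <<'E'
from st import *
S=viewer.capture("side"); pickle.dump((S,s),open("held.pkl","wb"))
p=s["tcp_pos"]
for d in(0,.019,.05,.0775): print(d,proj(S,p-[0,0,d]).round(1))
u,v=proj(S,p-[0,0,.04]).astype(int)
im=S["img"][v-14:v+26,u-14:u+14]; hsv=cv2.cvtColor(im,cv2.COLOR_RGB2HSV).astype(int); print(u-14,v-14)
b=im[...,2].astype(int)-im[...,0]
for i in range(40):
    print(v-14+i,"".join("#" if b[i,j]>25 else "y" if (15<=hsv[i,j,0]<=30 and hsv[i,j,1]>110) else "o" if (hsv[i,j,0]<15 and hsv[i,j,1]>90) else str(min(9,hsv[i,j,2]//26)) for j in range(28)))
E
```

```text
time_s 20.25
tcp_pos [ 0.4553 -0.1787  0.2447]
eef_rot [-1.799827e+02  4.490000e-02 -1.289963e+02]
contact_force [-0.0088  0.7669 -1.2821]
moment [ 0.0739 -0.0546  0.0264]
gripper_width 0.0115
0 [339.2 197.4]
0.019 [338.9 202.1]
0.05 [338.5 209.6]
0.0775 [338.1 215.9]
324 193
193 777777643333223###2234445677
194 77777775433332#####234445777
195 777777754443323###3234446777
196 777777764444323###3345556777
197 777777765444323###3567777777
198 777777776654323###3677777777
199 777777777654323###3567777777
200 777777777754y33###3467777777
201 777777777765y33##33467777777
202 777777777765y33##33567677777
203 777777777765433##34677777777
204 7777777777764333346777777777
205 7777777777764333346777777777
206 7777777777764333346777777777
207 7777777777764333346777777777
208 7777777777764333346777777777
209 7777777777754333356777777777
210 7777777777764433456777777777
211 7777777777766444567777777777
212 7777777777776544667777777777
213 7777777777777645677777777777
214 7777777777777666677777777777
215 7777777777777766777777777777
216 7777777777777777777777777777
217 7777777777766777777777777777
218 7777777777767777777777777777
219 7777777777777777777777777777
220 7777777777777777777777777777
221 7777777777777777777777777777
222 7777777777777777777777777777
223 7777777777777777777777777777
224 7777777777777777777777777777
225 7777777777777777777777777777
226 7777777777777777777777777777
227 7777777777777777777777777777
228 7777777777777777777777777777
229 7777777777777777777777777777
230 7777777777766667777777777777
231 7777777666oooooo667777777777
232 7777776oooooooooooo677777777
```

The key is in hand and upright, with its tip at px (338.5,214.5), about 71 mm below the TCP. Now I carry it over the lock, turning to one end of the search range.

>>> arm_command --travel '[[0.01,0.08,0],[0.03,0.2,0],[0.05,0.32,0],[0.07,0.44,0],[0.09,0.56,0],[0.1,0.66,0],[0.1,0.696,0],[0.1,0.696,0],[0.1,0.696,0],[0.1,0.696,0],[0.1,0.696,0],[0.1,0.696,0]]' --delta_rot '[[0,0,0.1],[0,0,0.2],[0,0,0.3],[0,0,0.4],[0,0,0.5],[0,0,0.6],[0,0,0.7],[0,0,0.8],[0,0,0.88],[0,0,0.88],[0,0,0.88],[0,0,0.88]]'

```text
time_s: 21.8
tcp_pos: [0.5055, 0.1689, 0.2442]
eef_rot: [180.0, -0.0, -50.0]
contact_force: [0.8, 0.6, -1.0]
gripper_width: 0.0113
gripper_force: 59.9
```

```bash
python3 - <<'E'
from st import *
S=viewer.capture("side"); T=viewer.capture("top"); pickle.dump((S,T,s),open("held2.pkl","wb"))
p=s["tcp_pos"]
for d in(0,.019,.05,.07): print(d,proj(S,p-[0,0,d]).round(1),proj(T,p-[0,0,d]).round(1))
def crop(c,X,s=7,z=60):
    u,v=proj(c,X).astype(int); return cv2.resize(c["img"][v-z//2:v+z//2,u-z//2:u+z//2],(400,400),interpolation=cv2.INTER_CUBIC),u-z//2,v-z//2
a,u,v=crop(S,p-[0,0,.08]); b,u2,v2=crop(T,p-[0,0,.08]); print(u,v,u2,v2)
cv2.imwrite("pics/over.png",np.hstack([a,b])[...,::-1])
E
```

```text
time_s 21.8
tcp_pos [0.5055 0.1689 0.2442]
eef_rot [ 1.799755e+02 -8.000000e-04 -4.995190e+01]
contact_force [ 0.7645  0.5769 -0.9797]
moment [ 0.0505 -0.0439 -0.0494]
gripper_width 0.0113
0 [266.  132.7] [244.1 193.5]
0.019 [266.7 137.4] [245.7 194.7]
0.05 [267.7 145. ] [248.3 196.5]
0.07 [268.4 149.7] [249.8 197.7]
238 122 220 168
```

View pics/over.png

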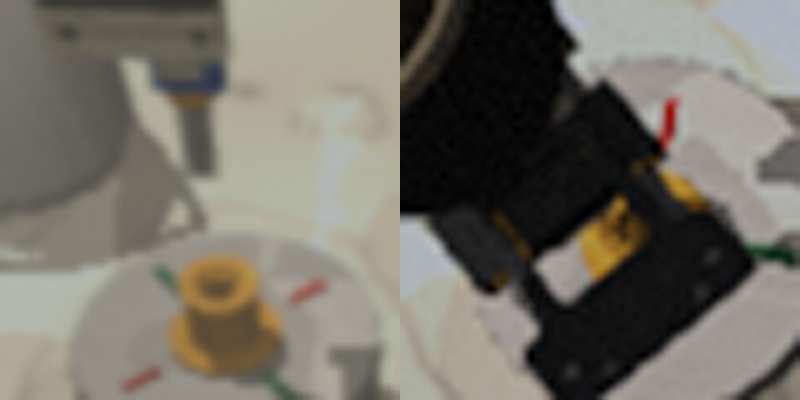

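Side crop: the shank is upright with its tip at crop (202,175), and the mouth is at crop (220,283), which corresponds to px (270.6,164.0) and matches the TCP axis. I descend into the mouth slowly, checking the force.

>>> arm_command --travel '[[0,0,-0.05],[0,0,-0.1],[0,0,-0.12],[0,0,-0.13],[0,0,-0.14],[0,0,-0.148],[0,0,-0.154],[0,0,-0.158],[0,0,-0.158]]' --delta_rot '[[0,0,0],[0,0,0],[0,0,0],[0,0,0],[0,0,0],[0,0,0],[0,0,0],[0,0,0],[0,0,0]]'

```text
time_s: 23.02
tcp_pos: [0.5056, 0.1691, 0.1653]
eef_rot: [180.0, -0.0, -49.9]
contact_force: [0.3, 0.8, -1.0]
gripper_width: 0.0116
gripper_force: 59.9
```

```bash
python3 -c "from st import *"
```

```text
time_s 23.025
tcp_pos [0.5056 0.1691 0.1653]
eef_rot [ 1.799936e+02 -9.000000e-04 -4.985550e+01]
contact_force [ 0.2586  0.8016 -1.0415]
moment [ 0.0623 -0.004   0.0108]
gripper_width 0.0116
```

>>> arm_command --travel '[[0,0,-0.004],[0,0,-0.008],[0,0,-0.012],[0,0,-0.016],[0,0,-0.02],[0,0,-0.02],[0,0,-0.02]]' --delta_rot '[[0,0,0],[0,0,0],[0,0,0],[0,0,0],[0,0,0],[0,0,0],[0,0,0]]'

```text
time_s: 23.9
tcp_pos: [0.5057, 0.1692, 0.1554]
eef_rot: [-180.0, -0.0, -49.9]
contact_force: [-0.2, -0.2, 0.4]
gripper_width: 0.0112
gripper_force: 59.9
```

>>> arm_command --travel '[[0,0,-0.003],[0,0,-0.006],[0,0,-0.006],[0,0,-0.006]]' --delta_rot '[[0,0,0],[0,0,0],[0,0,0],[0,0,0]]'

```text
time_s: 24.4
tcp_pos: [0.5056, 0.1691, 0.1524]
eef_rot: [180.0, -0.0, -49.9]
contact_force: [-0.0, 1.6, -1.0]
gripper_width: 0.0118
gripper_force: 59.9
```

>>> arm_command --travel '[[0,0,-0.002],[0,0,-0.004],[0,0,-0.004],[0,0,-0.004]]' --delta_rot '[[0,0,0],[0,0,0],[0,0,0],[0,0,0]]'

```text
time_s: 24.9
tcp_pos: [0.5056, 0.1691, 0.1503]
eef_rot: [180.0, 0.0, -49.9]
contact_force: [0.4, 0.5, -1.9]
gripper_width: 0.0118
gripper_force: 59.9
```

>>> arm_command --travel '[[0,0,-0.002],[0,0,-0.004],[0,0,-0.004],[0,0,-0.004]]' --delta_rot '[[0,0,0],[0,0,0],[0,0,0],[0,0,0]]'

```text
time_s: 25.4
tcp_pos: [0.5056, 0.1691, 0.1483]
eef_rot: [180.0, 0.0, -49.9]
contact_force: [-0.4, 0.4, -0.6]
gripper_width: 0.0117
gripper_force: 59.9
```

>>> arm_command --travel '[[0,0,-0.002],[0,0,-0.004],[0,0,-0.004],[0,0,-0.004]]' --delta_rot '[[0,0,0],[0,0,0],[0,0,0],[0,0,0]]'

```text
time_s: 25.9
tcp_pos: [0.5056, 0.1691, 0.1463]
eef_rot: [180.0, 0.0, -49.9]
contact_force: [0.5, -0.3, -0.9]
gripper_width: 0.0114
gripper_force: 59.9
```

>>> arm_command --travel '[[0,0,-0.002],[0,0,-0.004],[0,0,-0.004],[0,0,-0.004]]' --delta_rot '[[0,0,0],[0,0,0],[0,0,0],[0,0,0]]'

```text
time_s: 26.4
tcp_pos: [0.5061, 0.1692, 0.1459]
eef_rot: [-179.9, -0.0, -49.8]
contact_force: [-3.9, -1.2, 11.4]
gripper_width: 0.0113
gripper_force: 60.0
```

>>> arm_command --travel '[[0,0,-0.002],[0,0,-0.004],[0,0,-0.004],[0,0,-0.004]]' --delta_rot '[[0,0,0],[0,0,0],[0,0,0],[0,0,0]]'

```text
time_s: 26.9
tcp_pos: [0.5066, 0.1693, 0.1455]
eef_rot: [-179.8, -0.1, -49.8]
contact_force: [-6.8, -1.0, 23.2]
gripper_width: 0.0117
gripper_force: 60.1
```

Contact with the barrel at TCP z ≈ 0.1462. I ease the push to about 10 N and sweep the angle counter-clockwise in small steps.

>>> arm_command --travel '[[0,0,0.002],[0,0,0.002],[0,0,0.002],[0,0,0.002],[0,0,0.002]]' --delta_rot '[[0,0,0],[0,0,0.05],[0,0,0.1],[0,0,0.15],[0,0,0.15]]'

```text
time_s: 27.52
tcp_pos: [0.5069, 0.1691, 0.1456]
eef_rot: [-179.9, -0.1, -36.2]
contact_force: [-1.5, -3.0, 13.7]
gripper_width: 0.0114
gripper_force: 60.0
```

>>> arm_command --travel '[[0,0,0],[0,0,0],[0,0,0],[0,0,0]]' --delta_rot '[[0,0,0.05],[0,0,0.1],[0,0,0.15],[0,0,0.15]]'

```text
time_s: 28.02
tcp_pos: [0.507, 0.1691, 0.1454]
eef_rot: [-179.9, -0.2, -22.7]
contact_force: [-1.5, -2.7, 12.4]
gripper_width: 0.0117
gripper_force: 60.0
```

>>> arm_command --travel '[[0,0,0],[0,0,0],[0,0,0],[0,0,0]]' --delta_rot '[[0,0,0.05],[0,0,0.1],[0,0,0.15],[0,0,0.15]]'

```text
time_s: 28.52
tcp_pos: [0.506, 0.1688, 0.1439]
eef_rot: [180.0, -0.1, -9.3]
contact_force: [0.2, -3.5, 4.0]
gripper_width: 0.0116
gripper_force: 60.0
```

>>> arm_command --travel '[[0,0,0],[0,0,0],[0,0,0],[0,0,0]]' --delta_rot '[[0,0,0.05],[0,0,0.1],[0,0,0.15],[0,0,0.15]]'

```text
time_s: 29.02
tcp_pos: [0.5054, 0.1691, 0.143]
eef_rot: [180.0, 0.0, 4.0]
contact_force: [0.5, 0.1, -1.3]
gripper_width: 0.0113
gripper_force: 60.0
```

The force vanished and z fell, so the key is entering the slot. I lower it gently.

>>> arm_command --travel '[[0,0,-0.003],[0,0,-0.006],[0,0,-0.006],[0,0,-0.006]]' --delta_rot '[[0,0,0],[0,0,0],[0,0,0],[0,0,0]]'

```text
time_s: 29.52
tcp_pos: [0.5056, 0.1692, 0.1403]
eef_rot: [-180.0, 0.0, 4.1]
contact_force: [-0.3, -0.3, -0.5]
gripper_width: 0.0115
gripper_force: 60.0
```

```bash
python3 -c "from st import *"
```

```text
time_s 29.525
tcp_pos [0.5056 0.1692 0.1403]
eef_rot [-1.799983e+02  4.700000e-03  4.122100e+00]
contact_force [-0.2863 -0.2726 -0.4968]
moment [-0.0865 -0.0401  0.0248]
gripper_width 0.0115
```

>>> arm_command --travel '[[0,0,-0.003],[0,0,-0.005],[0,0,-0.005],[0,0,-0.005]]' --delta_rot '[[0,0,0],[0,0,0],[0,0,0],[0,0,0]]'

```text
time_s: 30.02
tcp_pos: [0.5056, 0.1691, 0.1378]
eef_rot: [180.0, 0.0, 4.1]
contact_force: [1.0, -0.2, -0.8]
gripper_width: 0.0121
gripper_force: 60.0
```

>>> arm_command --travel '[[0,0,-0.001],[0,0,-0.003],[0,0,-0.003],[0,0,-0.003]]' --delta_rot '[[0,0,0],[0,0,0],[0,0,0],[0,0,0]]'

```text
time_s: 30.52
tcp_pos: [0.5058, 0.1692, 0.1367]
eef_rot: [-180.0, -0.0, 4.2]
contact_force: [-0.7, 0.4, 4.6]
gripper_width: 0.0115
gripper_force: 60.0
```

The key is home (9.5 mm below contact). A small seating push and hold, then I turn clockwise.

>>> arm_command --travel '[[0,0,-0.001],[0,0,-0.001],[0,0,-0.001],[0,0,-0.001],[0,0,-0.001],[0,0,-0.001],[0,0,-0.001],[0,0,-0.001],[0,0,-0.001],[0,0,-0.001]]' --delta_rot '[[0,0,0],[0,0,0],[0,0,0],[0,0,-0.06],[0,0,-0.12],[0,0,-0.18],[0,0,-0.24],[0,0,-0.3],[0,0,-0.36],[0,0,-0.36]]'

```text
time_s: 31.78
tcp_pos: [0.5057, 0.1688, 0.1366]
eef_rot: [180.0, -0.0, -28.3]
contact_force: [-2.6, -1.4, 8.7]
gripper_width: 0.0119
gripper_force: 60.0
```

```bash
python3 -c "from st import *"
```

```text
time_s 31.775
tcp_pos [0.5057 0.1688 0.1366]
eef_rot [ 1.799863e+02 -3.250000e-02 -2.830820e+01]
contact_force [-2.605  -1.4272  8.6727]
moment [-0.7878  1.1057  0.0691]
gripper_width 0.0119
```

>>> arm_command --travel '[[0,0,0],[0,0,0],[0,0,0],[0,0,0],[0,0,0],[0,0,0],[0,0,0],[0,0,0],[0,0,0]]' --delta_rot '[[0,0,-0.08],[0,0,-0.16],[0,0,-0.24],[0,0,-0.32],[0,0,-0.4],[0,0,-0.48],[0,0,-0.56],[0,0,-0.64],[0,0,-0.64]]'

```text
time_s: 32.9
tcp_pos: [0.5059, 0.1693, 0.1366]
eef_rot: [-180.0, 0.0, -85.9]
contact_force: [-2.5, -0.3, 7.8]
gripper_width: 0.0114
gripper_force: 60.0
```

```bash
python3 -c "from st import *"
```

```text
time_s 32.9
tcp_pos [0.5059 0.1693 0.1366]
eef_rot [-1.799536e+02  1.800000e-02 -8.593630e+01]
contact_force [-2.4918 -0.275   7.7943]
moment [0.0038 1.0511 0.0691]
gripper_width 0.0114
```

>>> arm_command --travel '[[0,0,0],[0,0,0],[0,0,0],[0,0,0]]' --delta_rot '[[0,0,-0.04],[0,0,-0.08],[0,0,-0.13],[0,0,-0.13]]'

```text
time_s: 33.4
tcp_pos: [0.506, 0.1694, 0.1366]
eef_rot: [-179.9, 0.0, -97.6]
contact_force: [-3.2, -0.6, 7.6]
gripper_width: 0.0115
gripper_force: 60.0
```

```bash
python3 -c "from st import *"
```

```text
time_s 33.4
tcp_pos [0.506  0.1694 0.1366]
eef_rot [-1.799456e+02  3.670000e-02 -9.759450e+01]
contact_force [-3.2258 -0.5829  7.6022]
moment [0.0848 1.0034 0.0371]
gripper_width 0.0115
```

>>> arm_command --travel '[[0,0,0],[0,0,0],[0,0,0]]' --delta_rot '[[0,0,-0.02],[0,0,-0.04],[0,0,-0.04]]'

```text
time_s: 33.78
tcp_pos: [0.506, 0.1694, 0.1366]
eef_rot: [-179.9, 0.0, -101.2]
contact_force: [-1.6, 0.2, 7.7]
gripper_width: 0.0118
gripper_force: 60.0
```

```bash
python3 -c "from st import *"
```

```text
time_s 33.775
tcp_pos [0.506  0.1694 0.1366]
eef_rot [-1.799476e+02  4.040000e-02 -1.011551e+02]
contact_force [-1.5957  0.228   7.7284]
moment [0.0791 0.8462 0.1347]
gripper_width 0.0118
```

>>> arm_command --travel '[[0,0,0],[0,0,0],[0,0,0]]' --delta_rot '[[0,0,-0.02],[0,0,-0.04],[0,0,-0.04]]'

```text
time_s: 34.15
tcp_pos: [0.506, 0.1695, 0.1366]
eef_rot: [-179.9, 0.0, -104.7]
contact_force: [-2.3, 0.5, 6.1]
gripper_width: 0.0117
gripper_force: 60.0
```

```bash
python3 -c "from st import *"
```

```text
time_s 34.15
tcp_pos [0.506  0.1695 0.1366]
eef_rot [-1.799494e+02  4.690000e-02 -1.047487e+02]
contact_force [-2.3413  0.4887  6.1068]
moment [0.1638 0.8894 0.1928]
gripper_width 0.0117
```

The stop is felt (moment rising to 0.19 N m). I back off a few degrees toward the green line, relax the push and release.

>>> arm_command --travel '[[0,0,0],[0,0,0.001],[0,0,0.001]]' --delta_rot '[[0,0,0.03],[0,0,0.06],[0,0,0.06]]' --newtons 10

```text
time_s: 34.52
tcp_pos: [0.506, 0.1694, 0.1366]
eef_rot: [-180.0, 0.0, -99.4]
contact_force: [0.6, -1.0, 3.6]
gripper_width: 0.0122
gripper_force: 10.0
```

>>> arm_command --travel '[[0,0,0],[0,0,0],[0,0,0],[0,0,0],[0,0,0],[0,0,0.04],[0,0,0.1],[0,0,0.2],[0,0,0.3],[0,-0.1,0.35],[0,-0.2,0.35],[0,-0.3,0.35],[0,-0.4,0.35],[0,-0.5,0.35],[0,-0.5,0.35],[0,-0.5,0.35]]' --delta_rot '[[0,0,0],[0,0,0],[0,0,0],[0,0,0],[0,0,0],[0,0,0],[0,0,0],[0,0,0],[0,0,0],[0,0,0],[0,0,0],[0,0,0],[0,0,0],[0,0,0],[0,0,0],[0,0,0]]' --grip 0.6

```text
time_s: 36.52
tcp_pos: [0.5055, -0.081, 0.3113]
eef_rot: [180.0, 0.0, -99.4]
contact_force: [0.3, 0.6, 0.3]
gripper_width: 0.0527
gripper_force: 0.0
```

```bash
python3 - <<'E'
from st import *
T=viewer.capture("top");S=viewer.capture("side")
out=[]
for c in(T,S):
    u0,v0=proj(c,np.array([.505,.169,.147])).astype(int); x0,y0=u0-16,v0-16
    im=c["img"][y0:y0+32,x0:x0+32].astype(float); w=np.clip(im[...,2]-im[...,0]-30,0,None)
    m=cv2.moments(w); uv=(x0+m['m10']/m['m00'],y0+m['m01']/m['m00']); a=.5*np.arctan2(2*m['mu11'],m['mu20']-m['mu02']); out.append(uv)
    e=[onz(c,(uv[0]+k*5*np.cos(a),uv[1]+k*5*np.sin(a)),.1665)[:2] for k in(-1,1)]; d=e[0]-e[1]
    print(uv,np.degrees(np.arctan2(d[1],d[0])))
    ys,xs=np.nonzero(w>0); print(xs.min()+x0,xs.max()+x0,ys.min()+y0,ys.max()+y0)
print(tri(T,out[0],S,out[1]))
for z in(.1265,.1665):print(proj(S,np.array([.505,.169,z])),proj(T,np.array([.505,.169,z])))
E
```

```text
time_s 36.525
tcp_pos [ 0.5055 -0.081   0.3113]
eef_rot [ 1.799947e+02  9.400000e-03 -9.941870e+01]
contact_force [0.3321 0.5722 0.2532]
moment [ 0.1138 -0.0855  0.043 ]
gripper_width 0.0527Traceback (most recent call last):
  File "<stdin>", line 7, in <module>
ZeroDivisionError: float division by zero
```

```bash
python3 - <<'E'
from st import *
T=viewer.capture("top");S=viewer.capture("side")
for c in(T,S):
    m=[];u0,v0=proj(c,np.array([.505,.169,.147])).astype(int); x0,y0=u0-16,v0-14
    im=c["img"][y0:y0+36,x0:x0+34]; h=cv2.cvtColor(im,cv2.COLOR_RGB2HSV).astype(int); print(x0,y0)
    for i in range(36): print(y0+i,"".join("#" if 95<=q[0]<=130 and q[1]>110 and q[2]>25 else "y" if 12<=q[0]<=32 and q[1]>110 else "g" if 40<=q[0]<=85 and q[1]>80 else "r" if (q[0]<9 or q[0]>171) and q[1]>110 else str(min(9,q[2]//26)) for q in h[i]))
for z in(.1265,.1665):print(proj(S,np.array([.505,.169,z])),proj(T,np.array([.505,.169,z])))
E
```

```text
time_s 36.625
tcp_pos [ 0.5057 -0.0801  0.3113]
eef_rot [ 1.799989e+02  9.900000e-03 -9.931000e+01]
contact_force [-0.0763  0.0911 -0.023 ]
moment [ 0.0619 -0.0538 -0.0296]
gripper_width 0.0526
235 185
185 2222222221111122224555555531100112
186 22222222y111111122355544454210g011
187 2222222221yy1111122454322342110y11
188 2222222yy11y111111134322123321001y
189 222222222y11111y11y343211233210yry
190 222222221111111y10y13433333321y000
191 2222222211111111y0013444443331100y
192 222222221y111111y0012344444432100g
193 22222y22111y1111110113433333321100
194 222222211y1y11111000123333333321y0
195 2y2222221111111100000y2333333321y0
196 2222222211y111y00y000012222222211y
197 222222y21y11111110y000112222222211
198 222222221y111111000y00012222222222
199 222222y21111y111y0000000yy22211123
200 2222222211y111y1000000y#yyyyy12233
201 222222211111y11yr0y000y#yyyyyyyy33
202 222222221111111100y00000yyyyyyyy33
203 2222222211yy11100000000yyyyyyyyy33
204 222222211111y10y0y0y000yyyyyyyyy43
205 22222221111y1111yyy0000yyyyyyyyy33
206 222222221y11yy11yr00000yyyyyyyyy33
207 22222222111111y000y0y00yyyyyyyy333
2
[... 1327 characters left out ...]
55555
163 7666666654456yyy43334yy66555555555
164 666666666544yyy333333yy56555555555
165 666666666654yyy433333yy55555555555
166 6666666666655yyy43334yy55555555555
167 6666666666665yyyy44yyyyy6665555555
168 66666666666654yyyyyyy33yyy66555555
169 666666666566yy3yyyyy333yyy66555555
170 56666665556yyy333333333yyyy6655555
171 55556555556yyy3333333333yyy6655555
172 55555555556yyyy333333333yy45555555
173 55555555556yyyy333333333yy44556555
174 55555555555yyyyyy33333yyy434566655
175 555555555555yyyyyyyyyyyy4434566665
176 5555555555555yyyyyyyyyy43334556666
177 555555555555555yyy4444333334566666
[269.75777305 160.57021678] [253.2811148 200.4072785]
[268.49431479 151.55874439] [250.37661316 198.29985958]
```

The side pixels show the handle standing in the boss, with its top face centred at (268.7,151.7) against (268.5,151.6) predicted for a key fully home. Its slope of about 1.0 agrees with the green line (0.92 predicted). The arm is clear, so I hand in.

```bash
python3 -c "
from plant import close_job
print(close_job())"
```

```text
the job is handed in; nothing more can be done
None
```

I handed the job in at about 37 s: the key is home and upright in the lock, turned clockwise to the stop and released within a few degrees of the green marks. `close_job` gave no verdict; the home position and angle rest on the force readings and a final side camera check.

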